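# Snap a push-on grease coupler onto a slanted nipple and hold it home

## Task

Take the push-on grease coupler out of its drip dish with a light grip (its barrel is thin-walled: squeeze it with no more than about 45 N) and set it squarely, in line with the slanted grease nipple on the bearing housing. Press it on gently until it snaps over the nipple's head, then push on against its spring until it is fully home, and finish while still gripping it and holding it pressed home there: do not let go. Do not ram the nipple, and leave the other tools and parts lying where they are.

Things in the scene. Friction and masses are not known exactly. Their poses are not given: they have to be found in the camera images.
- coupler_grip (a point): Middle of the barrel of the loose grease coupler, on its axis, 67 mm from the mouth: grip here, 15 to 35 N. A metal tool of revolution, 106 mm long, 0.3 kg, standing mouth down; z axis from mouth to rear. From the mouth: rim 40 mm across, bell 32 mm across from 6 mm on; shoulder disc 44 mm across at 30 to 36 mm (fingertips may rest on it and push); plain barrel 30 mm across at 36 to 98 mm; black cap 24 mm across to 106 mm.
- coupler_mouth (a point): Centre of the coupler's open mouth, on its axis; z from mouth to rear. The opening is 28 mm wide, 21 mm from 6 mm on, 30 mm deep. Inside, three sprung jaws give way over the nipple's head (about 6 to 10 N) and snap in behind it when the mouth is 18 to 20 mm past the nipple's tip. Fully home: 25 mm past the tip, at a stop.
- nozzle (a joint): Travel of the sprung nozzle inside the coupler, 0 to 9 mm (in m): 0 until the mouth is 16 mm past the nipple's tip, 0.009 at the stop, fully home. It pushes back with 2 N, rising 1.1 N per mm to 12 N at the stop. Let go, the spring pushes the coupler off the stop and it comes loose: it must be held.
- nipple: Steel grease nipple fixed on top of the housing. Origin at the centre of its tip, about 128 mm above the bench; z axis along the nipple, outwards, slanted 25 degrees from vertical. With the coupler on, both z axes coincide. Head 7 mm wide at the tip, 17 mm at 8 to 10 mm below it, then a 10 mm neck to 32 mm below, then a brass hexagon 22 mm wide.
- housing: Green pillow-block bearing on a dark steel plate of 80 (x) by 160 (y) by 15 mm, fixed to the bench. Origin at the centre of the plate's underside. The arch is 44 mm thick along x, its top 89 mm above the bench; a shaft stub along x. The nipple stands in the middle and leans towards -x, its tip 11 mm to the -x side of the origin.
- dish: Round shallow steel drip dish, 76 mm across, 14 mm high, fixed; inner floor 6 mm above the bench, on which the coupler stands, up to 5 mm off-centre. Origin at the centre of its underside. Dish and housing stand on opposite sides of the robot's middle, either way round.
- socket: Bystander: deep steel socket, upright tube 30 mm across, 62 mm tall; origin at the centre of its underside.
- wrench: Bystander: steel spanner lying flat, 190 mm long along its x.
- bolt: Bystander: dark hexagon bolt standing on its head, 62 mm tall; origin at the centre of its underside.
- tin: Bystander: closed grey tin, 72 mm across, 75 mm tall; origin at the centre of its underside.
- hammer: Bystander: hammer lying flat, 280 mm long along its x.
- screwdriver: Bystander: screwdriver lying flat, 200 mm long along its x.
- bearing: Bystander: steel bearing ring lying flat, 72 mm across, 18 mm high; origin at the centre of its underside.
Not all that is in view belongs to the job. What is shaped like the part that bears coupler_grip but red is not meant.

How it is judged (in metres and radians):
On the way, in this order (a step that is already met when the one before it is completed fails the run):
1. the coupler is lifted out of its dish, mouth more than 50 mm above the bench (height (world z) of coupler_mouth above 0.05 m), for 0.1 s.
2. the coupler has snapped over the nipple's head, square to it (z of coupler_mouth in the frame of nipple below -0.0195 m and angle between the z axis of coupler_mouth and the z axis of nipple, either way round below 0.18 rad and distance between coupler_mouth and nipple below 0.03 m), for 0.05 s.
At the end, for the whole second after the job is handed in: The coupler is held by the gripper on the nipple, at rest, its mouth at least 22.5 mm past the nipple's tip (fully home is 25 mm), within 0.18 rad (10 degrees) of the nipple's axis, pushing on the nipple with more than 4 N (z of coupler_mouth in the frame of nipple below -0.0225 m and angle between the z axis of coupler_mouth and the z axis of nipple, either way round below 0.18 rad and distance between coupler_mouth and nipple below 0.03 m and contact force between coupler and nipple above 4 N and contact force between the fingers and coupler above 3 N and linear speed of coupler below 0.02 m/s); the arm keeps its last pose, push and grip.
It fails at once if the coupler's thin barrel is squeezed with more than 50 N (contact force between the fingers and coupler above 100 N).
It fails at once if the nipple is rammed with more than 60 N (contact force between coupler and nipple above 60 N).
It fails at once if another tool or part is moved more than 30 mm (distance of any of socket, wrench, bolt, tin, hammer, screwdriver, bearing from where it was at the start of the episode above 0.03 m).
It also fails if it takes over 45 s, if anything falls off the work surface, if the arm or the gripper's body presses on something with over 40 N, if the wrist force passes 120 N, or if a joint passes its speed limit or range.

## Robot

A 6-joint arm with a two-finger parallel gripper is mounted at the origin on the work surface. World frame = base frame: x ahead of the robot, y to its left, z up, the work surface at z = 0. Lengths are in mm, angles in rad, forces in N, time in s.
With the tool pointing down it reaches from about 325 to 775 mm from the base axis. Payload 9.3 kg.
Tool frame: the origin (TCP) lies midway between the tips of the shut fingers; the grasp point (between the pads) lies grasp_offset behind it (grasp_offset is the distance from the TCP to the grasp point, in mm); z points along the fingers, y is the line along which they close (so a half turn about z gives the same grasp; the last joint's range is limited). The gripper opens to 85 mm and grips with 20 to 120 N. Pads are 22 mm wide; open, the fingers measure 114 mm over their backs; the gripper's body (76 mm by 85 mm) begins 54 mm behind the grasp point. The pads swing forward as they close: fully open they stand 13 mm farther back than shut.
Start: joints at [-1.303, 0.259, 0.021, 1.334, 0, 1.418], TCP at [224.663, -502.019, 231.279] pointing down, gripper open.
Joint ranges: [-3.04, 3.04], [-0.91, 1.82], [-1.04, 1.36], [-1.92, 1.95], [-1.52, 1.45], [-3.14, 3.14]. Speed limits (rad/s): [2.22, 2.22, 2.79, 3.14, 3.14, 3.14].

## Interface

Orientations are given as a unit quaternion [w, x, y, z].
In Python, from station import sense, get_image, camera_info, sign_off, grasp_offset gives the robot as it stands.
- The arm moves only by the tool arm_command, never from a script. Its argument "commands" is a list of rows, each a list of 2 entries, a list of its own where there are three numbers: the shift along the tool's x, y, z in m, then the turn, a rotation vector about the tool's x, y, z in degrees. A call has 1 to 5 rows; each row is the pose to reach, as a shift and turn from the pose commanded when the call began, along the tool's axes at that moment; what a row does not reach only later rows make up. A row lasts 1/10 s, in which the tool goes at most 50 mm and 8.59 degrees, less where a joint would pass 70% of its speed; a pose out of reach is approached as far as the arm can. A call with a gripper value outside its range is refused whole. "claw" is the finger opening in m, from 0 to 0.0854, set as the call begins (left out, the last holds). The fingers move at their own pace and stop on an object; "newtons" is the grip in N (left out, the last holds). Time passes only in rows, so rows that repeat a pose let the fingers close. It gives the time, the measured TCP pose, the force, the opening and the grip force at its end, in the units of the state.
- sense(): the state, without advancing time (a new reading comes with each control period).
- get_image(name): name is "side" or "top"; returns the picture (384x512x3 uint8, red, green, blue); there is no depth.
- camera_info(name): a dict with "camera_matrix" (3x3 intrinsics, pixels), "rvec" (rotation vector, rad) and "tvec" (3), from world to camera coordinates, as OpenCV has them. Camera axes: x right, y down, z forward; pixel columns grow to the right and rows downward; lengths in mm; the calibration is good to about 2 mm. A picture is of the moment at which its call begins. camera_info takes no time and is no camera call.
- sign_off(): hands the job in; it is judged then, once.
The state is a dict: "time_s": time; "qpos": joint angles; "qd": joint speeds; "joint_torque": joint torques, N m; "tcp_pos": TCP position; "tcp_rot": TCP orientation; "contact_force": force on the tool from outside, world axes, zero at the start; "wrist_torque": the same for the moment, N m; "opening": finger opening in mm; "grip_force": force on a finger pad.
Only numpy, scipy, OpenCV 4.12 (cv2) and the standard library are available. Lean on these libraries where they do the work, as an engineer would, in place of code of your own. Each camera call takes 0.05 s, during which the arm holds its last target. There are 200 camera calls.

## Working session

There is one attempt and no reset: what is moved stays moved. The work goes in short steps, Python scripts to look and compute and a tool call to move; the robot and the scene stay as the last step left them, time stands still between calls to the robot, and variables do not carry over. Pictures are saved under pics/ and viewed, at most 10 in all, crops included, and the job is handed in when it is done.

Besides the shell and the picture viewer there is one more tool, called after "Emit:" by a JSON object that holds its "name" and its "arguments". arm_command: Moves the arm, as the interface text tells. Its arguments: {"type":"object","properties":{"commands":{"type":"array","items":{"type":"array"}},"claw":{"type":"number"},"newtons":{"type":"number"}},"required":["commands"]}

```bash
mkdir -p pics; cat > h.py <<'E'
import numpy as np,cv2
from station import *
def cam(n):
    c=camera_info(n);K=np.array(c["camera_matrix"],float);r=np.array(c["rvec"],float);t=np.array(c["tvec"],float).ravel();return K,r,t
def proj(n,p):
    K,r,t=cam(n);return cv2.projectPoints(np.array(p,float).reshape(-1,3),r,t,K,None)[0].reshape(-1,2)
def ray(n,uv,z):
    K,r,t=cam(n);R=cv2.Rodrigues(r)[0];c=-R.T@t;d=R.T@np.linalg.inv(K)@np.array([uv[0],uv[1],1.]);return c+d*(z-c[2])/d[2]
def save(n,f,crop=None,s=1):
    im=get_image(n)[:,:,::-1]
    if crop:x0,y0,x1,y1=crop;im=im[y0:y1,x0:x1]
    cv2.imwrite(f,cv2.resize(im,None,fx=s,fy=s,interpolation=cv2.INTER_CUBIC))
E
python3 - <<'E'
from h import *
a=get_image("side");b=get_image("top")
cv2.imwrite("pics/s0.png",np.ascontiguousarray(a[:,:,::-1]));cv2.imwrite("pics/t0.png",np.ascontiguousarray(b[:,:,::-1]))
for n in("side","top"):
    K,r,t=cam(n);print(n,K[0,0],-cv2.Rodrigues(r)[0].T@t)
print(sense(),grasp_offset if not callable(grasp_offset) else grasp_offset())
E
```

```text
side 419.4719004605372 [ 266.75672984 1080.83036175  887.87898839]
top 463.1383038529995 [ 418.37964199  -18.97793145 1345.71956947]
{'time_s': 0.1, 'qpos': array([-1.30258827e+00,  2.59138807e-01,  2.08470149e-02,  1.33367926e+00,
       -7.85143816e-06,  1.41820252e+00]), 'qd': array([ 0.00037272, -0.00052716,  0.00424652,  0.00265207,  0.00143482,
        0.00303473]), 'joint_torque': array([ 5.98329105e-03, -5.56691051e+01,  3.45074379e+01,  1.15798097e-02,
       -3.73550654e-05, -5.38685001e-06]), 'tcp_pos': array([ 224.60348132, -501.7872444 ,  230.7287149 ]), 'tcp_rot': array([-5.86152253e-04,  9.77947089e-01,  2.08851970e-01, -3.78538560e-05]), 'contact_force': array([-0.58379819, -0.53737396,  0.79104375]), 'wrist_torque': array([-0.03675569,  0.04610407,  0.03686889]), 'grip_force': 0.0, 'opening': 85.49712620725509} 18.700000000000003
```

View pics/s0.png

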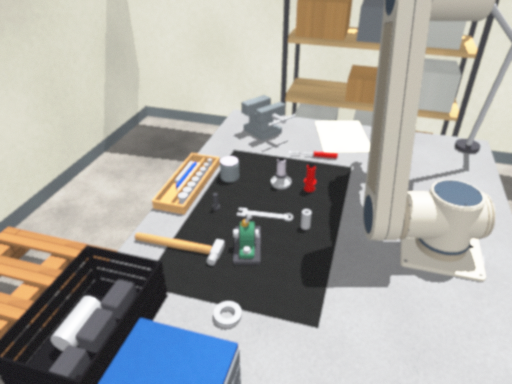

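View pics/t0.png

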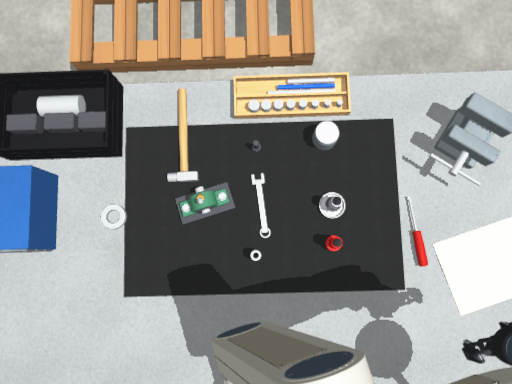

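Side view: steel coupler in its dish at about (281,175), and the red look-alike at (310,180). In the top view these are (332,205) and (334,243). The steel one standing in the dish fits the description. The housing is at side (247,240) and top (204,201). I'll confirm in an enlarged composite crop.

```bash
python3 - <<'E'
from h import *
a=cv2.imread("pics/s0.png");b=cv2.imread("pics/t0.png")
def c(im,x,y,w=50,h=37):return cv2.resize(im[y:y+h*1,x:x+w],(400,296),interpolation=cv2.INTER_CUBIC)
im=np.vstack([np.hstack([c(b,307,180),c(a,262,152)]),np.hstack([c(b,180,182),c(a,222,216,64,48)])])
cv2.imwrite("pics/c0.png",im)
E
```

```text
(no output)
```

View pics/c0.png

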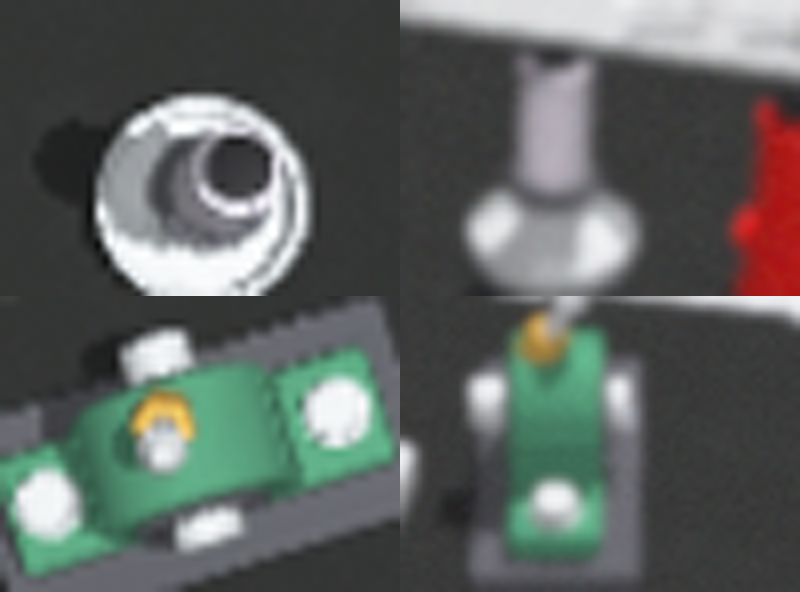

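The crop confirms it: the steel coupler stands in the dish, with its cap at about top (336.3,200.6) and the dish centre at about top (332,204.5). Next I need a wider housing crop for the plate corners and the nipple tip.

```bash
python3 - <<'E'
from h import *
a=cv2.imread("pics/s0.png");b=cv2.imread("pics/t0.png")
f=lambda im,x,y:cv2.resize(im[y:y+60,x:x+66],(396*1,360),interpolation=cv2.INTER_CUBIC)
cv2.imwrite("pics/c1.png",np.hstack([f(b,172,172),f(a,215,210)]))
for z in(112,):
    print("cap",ray("top",(336.2,200.6),z))
print("dish",ray("top",(332,204.5),14), ray("side",(280.7,182),14))
p=ray("top",(336.2,200.6),112);print(proj("side",p))
E
```

```text
cap [ 555.29262154 -205.60369237  112.        ]
dish [ 555.24947903 -207.79933732   14.        ] [ 551.72738327 -192.51703609   14.        ]
[[281.47684092 157.49688303]]
```

View pics/c1.png

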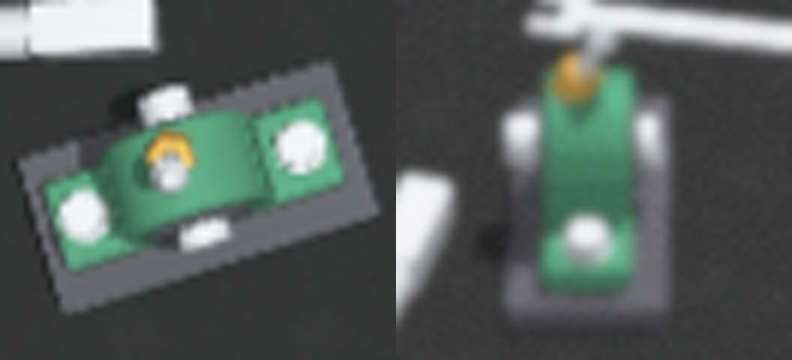

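Left (top view): plate corners at (17,158), (330,62), (380,212), (68,315), and the nipple's head near (170,178). Right (side view): nipple tip near (610,37), leaning right, which is -x. I'll fit the housing pose to these.

```bash
python3 - <<'E'
from h import *
from scipy.optimize import least_squares
c=np.array([(17,158),(330,62),(380,212),(68,315)],float);c=(c+.5)/6-.5+172
loc=np.array([(40,80,15),(40,-80,15),(-40,-80,15),(-40,80,15)],float)
def W(p,l):
    R=cv2.Rodrigues(np.array([0,0,p[2]]))[0];return l@R.T+[p[0],p[1],0]
f=lambda p:(proj("top",W(p,loc))-c).ravel()
s=least_squares(f,[560,150,0.]);p=s.x;print(p,s.fun.round(2))
a=np.array([-np.sin(np.radians(25)),0,np.cos(np.radians(25))])
tip=np.array([-11,0,128.])
L=np.array([tip,tip-9*a,tip-32*a])
w=W(p,L);print(w)
print("top crop",(proj("top",w)-172+.5)*6-.5);print("side crop",(proj("side",w)-[215,210]+.5)*6-.5+[396,0])
t=(np.array([170,187])+.5)/6-.5+172
print(ray("top",t,126))
print("side plate",(proj("side",W(p,loc))-[215,210]+.5)*6-.5+[396,0])
E
```

```text
[5.71808379e+02 1.59461770e+02 2.84665343e-01] [ 0.05  0.2   0.31 -0.72  0.24  0.27 -0.6   0.23]
[[561.25106654 156.37257082 128.        ]
 [564.90155907 157.44074967 119.84322992]
 [574.23059555 160.17054008  98.99815081]]
top crop [[171.57689438 181.61167044]
 [171.74892586 175.59522186]
 [172.17788038 160.59341683]]
side crop [[610.32660152  19.2530583 ]
 [602.73429628  32.34325503]
 [583.59087399  65.34919412]]
[559.10633005 157.38720272 126.        ]
side plate [[505.49850115 302.46676495]
 [520.39825794  92.48975799]
 [668.35668076  92.7040435 ]
 [669.20469021 302.68416381]]
```

```bash
cat >> h.py <<'E'
from scipy.spatial.transform import Rotation as Ro
def pose():
    s=sense();q=s["tcp_rot"];return np.array(s["tcp_pos"],float),Ro.from_quat([q[1],q[2],q[3],q[0]])
def frame(z,az):  # tool z dir, tool x near azimuth az
    z=np.array(z,float);z/=np.linalg.norm(z);x=np.array([np.cos(az),np.sin(az),0]);x-=z*(x@z);x/=np.linalg.norm(x)
    return Ro.from_matrix(np.array([x,np.cross(z,x),z]).T)
def delta(p,R):
    P,Q=pose();return (Q.inv().apply(np.array(p)-P)/1000).round(4).tolist(),(Q.inv()*R).as_rotvec(degrees=True).round(2).tolist()
E
python3 -c "
from h import *
print(delta([555,-206,200],frame([0,0,-1],0)))"
```

```text
([0.4224, -0.135, 0.031], [-0.07, 0.0, 24.11])
```

Emit:
{"name": "arm_command", "arguments": {"commands": [[[0.211,-0.0675,0.015],[0,0,24.1]],[[0.211,-0.0675,0.015],[0,0,24.1]],[[0.211,-0.0675,0.015],[0,0,24.1]],[[0.211,-0.0675,0.015],[0,0,24.1]],[[0.211,-0.0675,0.015],[0,0,24.1]]], "claw": 0.0854, "newtons": 30}}

```text
time_s: 0.6
tcp_pos: [391.2, -351.9, 215.9]
tcp_rot: [-0.0, 1.0, 0.0, -0.0]
contact_force: [0.2, -1.4, 0.2]
opening: 85.1
grip_force: 0.0
```

```bash
python3 -c "
from h import *
print(delta([555,-206,200],frame([0,0,-1],0)),sense()['qpos'])"
```

```text
([0.1639, -0.1457, 0.016], [-0.05, 0.01, 0.05]) [-8.92269794e-01  2.23458665e-01 -6.53862713e-02  1.28273401e+00
  4.48700043e-04  2.24850489e+00]
```

Emit:
{"name": "arm_command", "arguments": {"commands": [[[0.164,-0.146,0.016],[0,0,0]],[[0.164,-0.146,0.016],[0,0,0]],[[0.164,-0.146,0.016],[0,0,0]],[[0.164,-0.146,0.016],[0,0,0]],[[0.164,-0.146,0.016],[0,0,0]]]}}

```text
time_s: 1.1
tcp_pos: [555.9, -205.0, 199.3]
tcp_rot: [-0.001, 1.0, 0.002, -0.0]
contact_force: [-0.6, 0.2, -0.3]
opening: 85.2
grip_force: 0.0
```

```bash
python3 - <<'E'
from h import *
print(sense()['tcp_pos'],sense()['qpos'])
b=get_image("top")[:,:,::-1];a=get_image("side")[:,:,::-1]
f=lambda im,x,y:cv2.resize(im[y:y+66,x:x+66],(396,396),interpolation=cv2.INTER_CUBIC)
cv2.imwrite("pics/c2.png",np.hstack([f(b,300,170),f(a,250,140)]))
E
```

```text
[ 555.86304135 -204.97080209  199.30408738] [-4.95235650e-01  3.42061109e-01  6.02642359e-02  1.29006470e+00
  7.56208723e-04  2.64314053e+00]
```

View pics/c2.png

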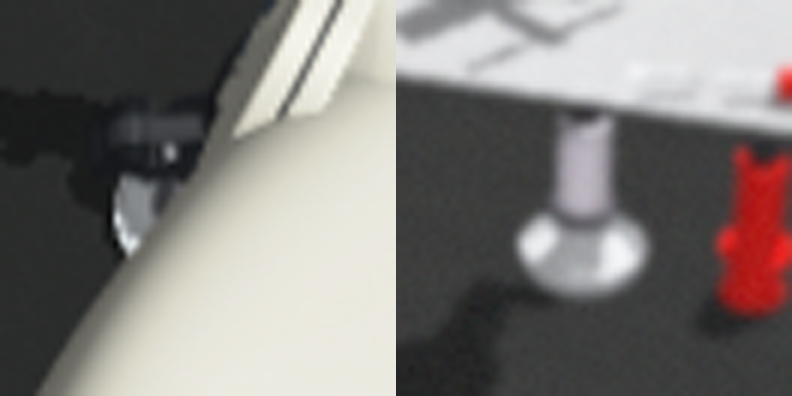

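The picture shows the gripper right over the dish. The barrel sits at about side (280.8,170), so it is about 1 mm further in +x. I'll descend now.

Emit:
{"name": "arm_command", "arguments": {"commands": [[[0,0.001,0.04],[0,0,0]],[[0,0.001,0.08],[0,0,0]],[[0,0.001,0.115],[0,0,0]],[[0,0.001,0.135],[0,0,0]],[[0,0.001,0.145],[0,0,0]]]}}

```text
time_s: 1.7
tcp_pos: [552.0, -209.4, 53.2]
tcp_rot: [-0.001, 1.0, -0.0, -0.002]
contact_force: [-0.4, -0.1, 0.7]
opening: 85.2
grip_force: 0.0
```

Emit:
{"name": "arm_command", "arguments": {"commands": [[[0,0,0],[0,0,0]],[[0,0,0],[0,0,0]],[[0,0,0],[0,0,0]],[[0,0,0],[0,0,0]],[[0,0,0],[0,0,0]]], "claw": 0.06, "newtons": 28}}

```text
time_s: 2.2
tcp_pos: [554.0, -209.3, 56.1]
tcp_rot: [0.0, 1.0, 0.0, 0.001]
contact_force: [0.9, 0.1, 0.2]
opening: 60.1
grip_force: 0.0
```

Emit:
{"name": "arm_command", "arguments": {"commands": [[[0,0,0],[0,0,0]],[[0,0,0],[0,0,0]],[[0,0,0],[0,0,0]],[[0,0,0],[0,0,0]],[[0,0,0],[0,0,0]]], "claw": 0.025, "newtons": 28}}

```text
time_s: 2.7
tcp_pos: [553.9, -208.8, 55.6]
tcp_rot: [-0.0, 1.0, 0.0, 0.0]
contact_force: [0.3, 4.7, 6.7]
opening: 29.6
grip_force: 27.5
```

Emit:
{"name": "arm_command", "arguments": {"commands": [[[0,0,-0.01],[0,0,0]],[[0,0,-0.03],[0,0,0]],[[0,0,-0.06],[0,0,0]],[[0,0,-0.1],[0,0,0]],[[0,0,-0.14],[0,0,0]]]}}

```text
time_s: 3.2
tcp_pos: [552.9, -209.3, 196.4]
tcp_rot: [0.0, 1.0, -0.0, -0.001]
contact_force: [0.5, -0.1, -4.3]
opening: 29.3
grip_force: 28.0
```

Emit:
{"name": "arm_command", "arguments": {"commands": [[[0,0,-0.04],[0,0,0]],[[0,0,-0.06],[0,0,0]],[[0,0,-0.06],[0,0,0]],[[0,0,-0.06],[0,0,0]],[[0,0,-0.06],[0,0,0]]]}}

```text
time_s: 3.7
tcp_pos: [553.0, -209.0, 253.3]
tcp_rot: [-0.001, 1.0, -0.0, -0.001]
contact_force: [-0.2, 0.1, -3.8]
opening: 29.1
grip_force: 28.2
```

```bash
python3 - <<'E'
from h import *
s=sense();print(s)
a0=get_image("side")[:,:,::-1];b=get_image("top")[:,:,::-1]
print(proj("side",s["tcp_pos"]),proj("top",s["tcp_pos"]))
u,v=proj("side",s["tcp_pos"])[0].astype(int)
f=lambda im,x,y:cv2.resize(im[y:y+66,x:x+66],(396,396),interpolation=cv2.INTER_CUBIC)
print(u-33,v-33)
cv2.imwrite("pics/c3.png",np.hstack([f(a0,u-33,v-33),cv2.resize(a0,None,fx=.77,fy=.77)[0:396,0:396] if 0 else cv2.resize(a0[0:256,128:384],(396,396))]))
# nipple: plan
a=np.array([-0.4056,-0.1187,0.9063]);tip=np.array([561,156.5,128])
E
```

```text
{'time_s': 3.7, 'qpos': array([-5.03145684e-01,  3.28042154e-01,  1.76010267e-01,  1.42203373e+00,
       -2.29248508e-04,  2.63846617e+00]), 'qd': array([ 0.00078627,  0.00438789,  0.0006665 ,  0.0022864 ,  0.00134753,
       -0.00102441]), 'joint_torque': array([ 2.69138056e-02, -6.49171257e+01,  3.71051323e+01,  2.58581521e-02,
       -3.00696280e-03,  1.30788153e-04]), 'tcp_pos': array([ 552.99080584, -209.01380507,  253.265589  ]), 'tcp_rot': array([-6.87766536e-04,  9.99998657e-01, -9.41101546e-06, -1.48734061e-03]), 'contact_force': array([-0.22094535,  0.1235324 , -3.76908061]), 'wrist_torque': array([0.01222783, 0.05278641, 0.05328981]), 'grip_force': 28.17896157503128, 'opening': 29.12768659832457}
[[283.72599252 121.64147011]] [[346.40050884 194.66881651]]
250 88
```

View pics/c3.png

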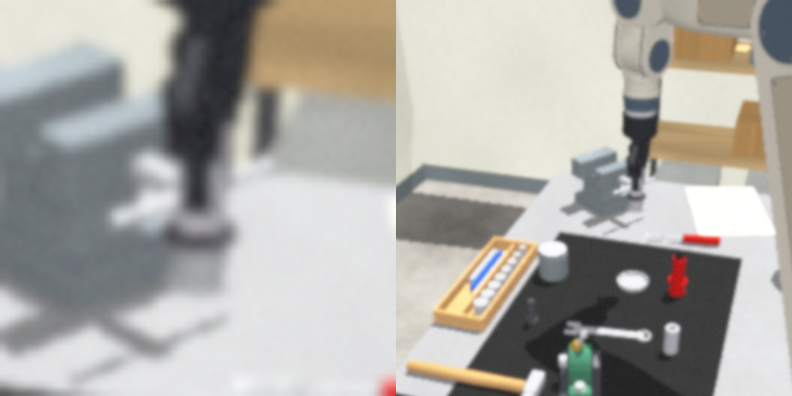

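The picture shows the coupler lifted clear and upright in the fingers, with its shoulder at about side (283,126). Its axis lies about 2 mm to +x of the TCP.

```bash
cat >> h.py <<'E'
A=np.array([-0.4056,-0.1187,0.9063]);A/=np.linalg.norm(A);TIP=np.array([561,156.5,128.]);M=np.array([2,0,49.6])
def hover(h,az=np.radians(30),off=(0,0,0)):  # mouth at TIP+h*A
    R=frame(-A,az);return TIP+h*A+np.array(off)-R.apply(M),R
E
python3 -c "
from h import *
p,R=hover(60);print(p,delta(p,R))"
```

```text
[515.01154636 142.50054325 226.51516301] ([-0.038, -0.3515, 0.0276], [0.17, 25.44, -30.86])
```

Emit:
{"name": "arm_command", "arguments": {"commands": [[[-0.019,-0.18,0.0],[0,17,-20]],[[-0.019,-0.18,0.0],[0,17,-20]],[[-0.019,-0.18,0.0],[0,17,-20]],[[-0.019,-0.18,0.0],[0,17,-20]],[[-0.019,-0.18,0.0],[0,17,-20]]]}}

```text
time_s: 4.3
tcp_pos: [532.3, -25.7, 254.8]
tcp_rot: [-0.001, 0.974, 0.175, 0.147]
contact_force: [0.4, -0.6, -2.9]
opening: 29.2
grip_force: 29.9
```

```bash
python3 -c "
from h import *
p,R=hover(60);print(pose()[0],delta(p,R),sense()['qpos'])"
```

```text
[532.2620256  -25.72324002 254.78043785] ([0.0337, -0.1652, 0.031], [0.28, 8.39, -10.62]) [-0.27873374  0.03991401 -0.22705766  1.0387305   0.12969934  2.52505894]
```

Emit:
{"name": "arm_command", "arguments": {"commands": [[[0.0337,-0.165,0.031],[0.3,8.4,-10.6]],[[0.0337,-0.165,0.031],[0.3,8.4,-10.6]],[[0.0337,-0.165,0.031],[0.3,8.4,-10.6]],[[0.0337,-0.165,0.031],[0.3,8.4,-10.6]],[[0.0337,-0.165,0.031],[0.3,8.4,-10.6]]]}}

```text
time_s: 4.8
tcp_pos: [516.8, 141.0, 225.3]
tcp_rot: [-0.002, 0.94, 0.264, 0.215]
contact_force: [-0.4, -1.2, -4.9]
opening: 29.0
grip_force: 30.6
```

```bash
python3 -c "
from h import *
p,R=hover(25);print(pose()[0],delta(p,R),sense()['qpos'])"
```

```text
[516.78164025 141.02003481 225.2844734 ] ([-0.0001, -0.002, 0.0333], [-0.02, 0.12, -0.02]) [ 0.05656318 -0.03083637 -0.42703335  0.75022193  0.09508478  2.67185629]
```

Move to 25 mm above the tip, settle, then look.

Emit:
{"name": "arm_command", "arguments": {"commands": [[[0,-0.001,0.015],[0,0.1,0]],[[0,-0.002,0.033],[0,0.1,0]],[[0,-0.002,0.033],[0,0.1,0]],[[0,-0.002,0.033],[0,0.1,0]]]}}

```text
time_s: 5.2
tcp_pos: [530.5, 143.7, 196.3]
tcp_rot: [-0.002, 0.94, 0.262, 0.217]
contact_force: [-0.1, 0.2, -3.7]
opening: 29.0
grip_force: 30.5
```

```bash
cat > look.py <<'E'
from h import *
import sys
P,R=pose();m=P+R.apply(M);ax=-R.as_matrix()[:,2]
print("P",P.round(1),"mouth in nipple: h",(m-TIP)@A,"lat",(m-TIP-A*((m-TIP)@A)).round(1),"F",sense()["contact_force"].round(1))
a=get_image("side")[:,:,::-1];b=get_image("top")[:,:,::-1]
o={}
f=lambda im,x,y:cv2.resize(im[y:y+48,x:x+48],(480,480),interpolation=cv2.INTER_CUBIC)
so=(226,185);to=(176,172)
pts=np.array([TIP,TIP-9*A,TIP-32*A,m,m+30*ax,m+36*ax,m+98*ax])
print("side",((proj("side",pts)-so+.5)*10-.5).round().astype(int).tolist());print("top",((proj("top",pts)-to+.5)*10-.5+[480,0]).round().astype(int).tolist())
cv2.imwrite(sys.argv[1],cv2.resize(np.hstack([f(a,*so),f(b,*to)]),(800,400)))
print("view scale .833")
E
python3 look.py pics/c4.png
```

```text
P [530.5 143.7 196.3] mouth in nipple: h 26.162237135802663 lat [ 1.8 -2.9  0.4] F [-0.1  0.2 -3.7]
side [[248, 283], [236, 305], [204, 360], [283, 210], [326, 135], [335, 120], [430, -43]]
top [[726, 304], [726, 294], [727, 269], [736, 327], [735, 362], [735, 370], [733, 451]]
view scale .833
```

View pics/c4.png

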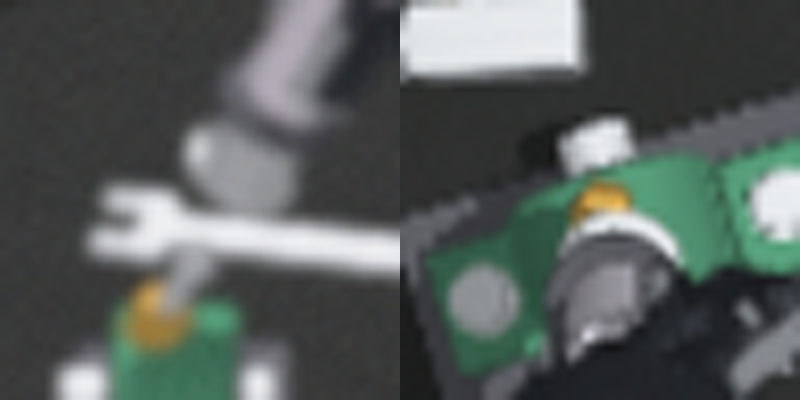

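Side (left): nipple head at about (198,262) and coupler mouth at about (240,172). The two axes line up within about 1 mm. Top (right): the coupler rim is centred at about column 620 against about 604 for the nipple, so the coupler needs to go about 4 mm to +y.

```bash
python3 -c "
from h import *
p,R=hover(8,off=(1.8,1.5,1.0));print(delta(p,R))"
```

```text
([0.0016, -0.0038, 0.019], [0.17, -0.12, -0.21])
```

Emit:
{"name": "arm_command", "arguments": {"commands": [[[0.0016,-0.0038,0.004],[0.1,-0.1,-0.2]],[[0.0016,-0.0038,0.012],[0.1,-0.1,-0.2]],[[0.0016,-0.0038,0.018],[0.1,-0.1,-0.2]],[[0.0016,-0.0038,0.018],[0.1,-0.1,-0.2]],[[0.0016,-0.0038,0.018],[0.1,-0.1,-0.2]]]}}

```text
time_s: 5.8
tcp_pos: [537.1, 150.7, 180.3]
tcp_rot: [-0.002, 0.94, 0.264, 0.216]
contact_force: [0.8, -0.3, -3.1]
opening: 29.6
grip_force: 30.6
```

```bash
python3 look.py pics/c5.png
```

```text
P [537.1 150.7 180.3] mouth in nipple: h 8.198669343469076 lat [1.1 2.  0.8] F [ 0.8 -0.3 -3.1]
side [[248, 283], [236, 305], [204, 360], [254, 264], [297, 190], [306, 174], [399, 13]]
top [[726, 304], [726, 294], [727, 269], [718, 309], [716, 344], [716, 351], [713, 429]]
view scale .833
```

View pics/c5.png

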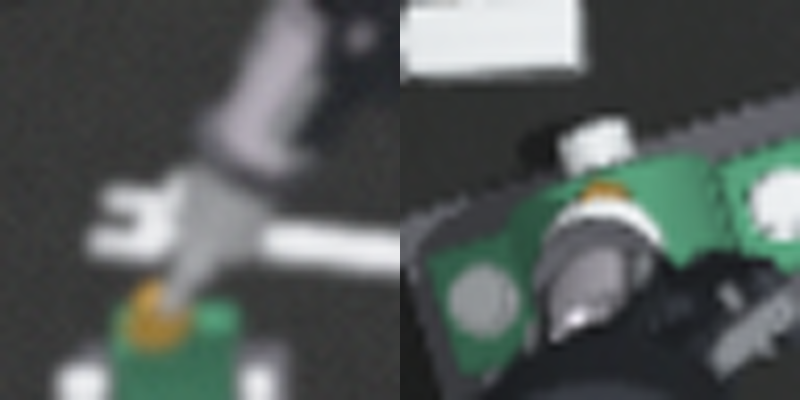

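Top: the rim is now centred at about 606 over the hexagon at 603. Side: the nipple's neck is at about (180,290) and its head at about (199,262). The coupler axis passes about 4–8 px left of that, so I'll shift about 1.5 mm to -x and ease in.

```bash
python3 -c "
from h import *
p,R=hover(-6,off=(-.3,1.8,.1));print(delta(p,R))"
```

```text
([-0.0018, -0.0007, 0.0146], [0.04, -0.02, 0.03])
```

Emit:
{"name": "arm_command", "arguments": {"commands": [[[-0.0018,-0.0007,0.003],[0,0,0]],[[-0.0018,-0.0007,0.006],[0,0,0]],[[-0.0018,-0.0007,0.009],[0,0,0]],[[-0.0018,-0.0007,0.012],[0,0,0]],[[-0.0018,-0.0007,0.014],[0,0,0]]]}}

```text
time_s: 6.4
tcp_pos: [541.3, 152.0, 166.8]
tcp_rot: [-0.002, 0.94, 0.264, 0.216]
contact_force: [1.1, -0.2, -3.3]
opening: 29.4
grip_force: 30.6
```

Emit:
{"name": "arm_command", "arguments": {"commands": [[[0,0,0.001],[0,0,0]],[[0,0,0.002],[0,0,0]],[[0,0,0.003],[0,0,0]],[[0,0,0.003],[0,0,0]]]}}

```text
time_s: 6.8
tcp_pos: [542.7, 152.5, 164.8]
tcp_rot: [-0.002, 0.94, 0.264, 0.217]
contact_force: [1.4, 1.1, -2.2]
opening: 29.2
grip_force: 30.8
```

```bash
cat > st.py <<'E'
from h import *
s=sense();P,R=pose();m=P+R.apply(M)
F=R.inv().apply(s["contact_force"]);T=R.inv().apply(s["wrist_torque"])
d=m-TIP;print("h",round(d@A,1),"lat(tool)",R.inv().apply(d-A*(d@A)).round(1),"Ftool",F.round(1),"T",T.round(2),"grip",s["grip_force"],s["opening"],"t",s["time_s"],"tilt",np.degrees(np.arccos(-R.as_matrix()[:,2]@A)).round(1))
E
python3 st.py
```

```text
h -8.4 lat(tool) [ 1.  -1.6 -0. ] Ftool [ 0.7 -0.5  2.6] T [ 0.28 -0.26 -0.  ] grip 30.798059105873108 29.225447870872486 t 6.8 tilt 0.1
```

Emit:
{"name": "arm_command", "arguments": {"commands": [[[0,0,0.0015],[0,0,0]],[[0,0,0.003],[0,0,0]],[[0,0,0.004],[0,0,0]],[[0,0,0.004],[0,0,0]]]}}

```text
time_s: 7.2
tcp_pos: [544.3, 152.7, 160.9]
tcp_rot: [-0.002, 0.94, 0.264, 0.217]
contact_force: [1.7, -0.4, -1.9]
opening: 29.4
grip_force: 30.8
```

```bash
python3 st.py
```

```text
h -12.5 lat(tool) [ 0.8 -1.3 -0. ] Ftool [0.4 1.  2.4] T [-0.04 -0.25  0.03] grip 30.7837575674057 29.432667802989133 t 7.2 tilt 0.1
```

Emit:
{"name": "arm_command", "arguments": {"commands": [[[0,0,0.0015],[0,0,0]],[[0,0,0.003],[0,0,0]],[[0,0,0.004],[0,0,0]],[[0,0,0.004],[0,0,0]]]}}

```text
time_s: 7.6
tcp_pos: [545.4, 153.0, 156.0]
tcp_rot: [-0.002, 0.94, 0.264, 0.216]
contact_force: [9.7, 0.3, -15.1]
opening: 29.0
grip_force: 29.6
```

```bash
python3 st.py
```

```text
h -17.5 lat(tool) [-0.4 -1.7  0. ] Ftool [ 1.5  2.9 17.6] T [-0.43 -0.1   0.08] grip 29.612894654273987 29.02871418085709 t 7.6 tilt 0.1
```

Emit:
{"name": "arm_command", "arguments": {"commands": [[[0,0,0],[0,0,0]],[[0,0,0],[0,0,0]]]}}

```text
time_s: 7.8
tcp_pos: [545.4, 153.2, 155.5]
tcp_rot: [-0.002, 0.94, 0.264, 0.215]
contact_force: [9.6, 2.2, -14.9]
opening: 29.1
grip_force: 29.5
```

```bash
python3 st.py
```

```text
h -17.9 lat(tool) [-0.5 -1.9  0. ] Ftool [ 2.4  1.2 17.7] T [-0.44  0.04  0.02] grip 29.518176913261414 29.135859462160273 t 7.8 tilt 0.1
```

The coupler is being pulled onto the head, so the jaws are snapping in. I'll push on against the spring in small steps.

Emit:
{"name": "arm_command", "arguments": {"commands": [[[0,0,0.001],[0,0,0]],[[0,0,0.002],[0,0,0]],[[0,0,0.003],[0,0,0]],[[0,0,0.003],[0,0,0]]]}}

```text
time_s: 8.2
tcp_pos: [546.6, 153.8, 154.5]
tcp_rot: [-0.002, 0.94, 0.264, 0.216]
contact_force: [-1.4, -0.0, -2.9]
opening: 29.3
grip_force: 30.9
```

```bash
python3 st.py
```

```text
h -19.5 lat(tool) [ 0.4 -1.9 -0. ] Ftool [-2.2 -1.   2.1] T [ 0.31 -0.71  0.02] grip 30.943138003349304 29.26275179086669 t 8.2 tilt 0.0
```

Emit:
{"name": "arm_command", "arguments": {"commands": [[[0,0,0.001],[0,0,0]],[[0,0,0.002],[0,0,0]],[[0,0,0.003],[0,0,0]],[[0,0,0.003],[0,0,0]]]}}

```text
time_s: 8.6
tcp_pos: [548.0, 154.2, 151.9]
tcp_rot: [-0.002, 0.94, 0.264, 0.217]
contact_force: [-4.7, 0.5, 1.5]
opening: 28.7
grip_force: 31.4
```

```bash
python3 st.py
```

```text
h -22.4 lat(tool) [ 0.6 -1.8 -0. ] Ftool [-2.7 -2.6 -3.2] T [ 0.63 -0.92 -0.01] grip 31.42181396484375 28.688172704065632 t 8.6 tilt 0.0
```

Emit:
{"name": "arm_command", "arguments": {"commands": [[[0,0,0.001],[0,0,0]],[[0,0,0.002],[0,0,0]],[[0,0,0.003],[0,0,0]],[[0,0,0.003],[0,0,0]]]}}

```text
time_s: 9.0
tcp_pos: [549.2, 154.5, 149.3]
tcp_rot: [-0.002, 0.94, 0.264, 0.217]
contact_force: [-7.3, -0.5, 4.1]
opening: 28.8
grip_force: 31.8
```

```bash
python3 st.py
```

```text
h -25.3 lat(tool) [ 0.7 -1.8 -0. ] Ftool [-4.1 -2.7 -6.7] T [ 0.73 -1.07  0.03] grip 31.766445636749268 28.799292577499397 t 9.0 tilt 0.0
```

Emit:
{"name": "arm_command", "arguments": {"commands": [[[0,0,0.001],[0,0,0]],[[0,0,0.002],[0,0,0]],[[0,0,0.0025],[0,0,0]],[[0,0,0.0025],[0,0,0]]]}}

```text
time_s: 9.4
tcp_pos: [549.9, 154.8, 148.3]
tcp_rot: [-0.002, 0.94, 0.264, 0.217]
contact_force: [-17.7, -2.6, 18.8]
opening: 29.1
grip_force: 33.6
```

```bash
python3 st.py
```

```text
h -26.5 lat(tool) [ 1.  -1.8 -0. ] Ftool [ -7.1  -4.4 -24.5] T [ 1.12 -1.94  0.02] grip 33.55818450450897 29.05107513138975 t 9.4 tilt 0.1
```

Emit:
{"name": "arm_command", "arguments": {"commands": [[[0,0,0],[0,0,0]],[[0,0,0],[0,0,0]],[[0,0,0],[0,0,0]],[[0,0,0],[0,0,0]],[[0,0,0],[0,0,0]]]}}

```text
time_s: 9.9
tcp_pos: [549.9, 154.7, 148.3]
tcp_rot: [-0.002, 0.94, 0.264, 0.217]
contact_force: [-17.5, -2.9, 18.6]
opening: 29.4
grip_force: 33.5
```

```bash
python3 st.py; python3 look.py pics/c6.png
```

```text
h -26.5 lat(tool) [ 1.  -1.7 -0. ] Ftool [ -7.3  -4.1 -24.3] T [ 1.13 -1.94  0.  ] grip 33.54125797748566 29.4380693791281 t 9.9 tilt 0.1
P [549.9 154.7 148.3] mouth in nipple: h -26.47151700587533 lat [-0.1  2.   0.2] F [-17.5  -2.9  18.6]
side [[248, 283], [236, 305], [204, 360], [210, 350], [252, 278], [260, 263], [351, 107]]
top [[726, 304], [726, 294], [727, 269], [719, 275], [718, 309], [718, 316], [715, 390]]
view scale .833
```

View pics/c6.png

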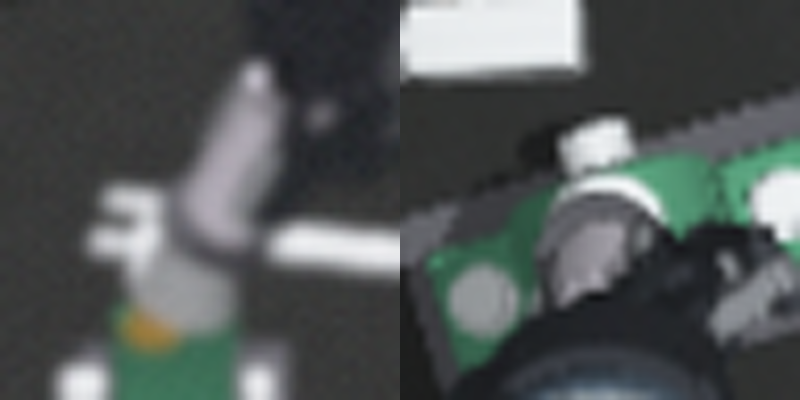

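The picture shows the coupler seated square over the nipple. Its mouth is just above the brass hexagon at about (175,310), and the shoulder is at (220,235). The push is steady at about 27 N, it is on the stop and there is no slip, so I'm handing in.

```bash
python3 -c "
from station import *
print(sign_off())"
```

```text
the job is handed in; nothing more can be done
None
```

I handed the job in with the coupler snapped over the nipple and pressed to its stop; no verdict has come back. It was still gripped (about 34 N) and pushing with about 27 N, square to within about 0.1° by the arm's pose, at about 10 s of the 45 s, and I touched no other tools or parts.

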